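# Slide the brine tray in under the kimchi stand

## Task

Push the shallow steel drip tray along the ledge with your fingertips, in under the low slatted stand that carries the three kimchi containers, until it is fully home against the stop inside. Only push it: do not pick it up, and keep it flat on the ledge all the way without tipping it. Leave the measuring cup, the dish and the chopsticks where they are, and finish with the hand clear.

Things in the scene. Friction and masses are not known exactly. Their poses are not given: they have to be found in the camera images.
- stand: Fixed low wooden stand (a bridge), 174 mm along x, 240 mm along y, slat tops 38 mm up. Origin on the ledge under its middle. The tray goes in along +y through the -y end. Three blue containers fixed on it: x -83 to 83, y -17 to 119 mm, top at 268 mm; the 100 mm of slats nearest the mouth are bare.
- stand_mouth (a point): Point on the ledge in the middle of the stand's open mouth (stand frame 0, -120, 0 mm; axes as the stand's), which faces roughly the robot's right. Two runners along y, 22 mm wide, leave a tunnel 130 mm wide (x -65 to 65 mm); the slats' undersides are 23 mm above the ledge.
- stand_home (a point): Point on the ledge where the tray's origin lies when fully home (stand frame 0, -30, 0 mm; axes as the stand's): its leading edge is then against a fixed crossbar inside, the stop, whose face is at stand y = 70 mm, and its trailing edge still stands 10 mm out of the mouth.
- tray: Loose shallow open steel tray, 110 mm along x, 200 mm along y, 18 mm high, walls and floor 4 mm, about 0.35 kg. Origin at the centre of its underside. It starts flat on the ledge, 40 to 80 mm before the mouth, up to 25 mm to one side and 0.2 rad askew; its +y end leads. Sliding takes 1 to 5 N.
- cup: Bystander: loose steel measuring cup with a side handle (towards its +y), 72 mm across, 60 mm high, near the stand's +x side. Origin at the centre of its underside.
- dish: Bystander: loose small white ceramic dish, 84 mm across, 24 mm high, on the robot's side of the stand. Origin at the centre of its underside.
- chopstick_a: Bystander: loose wooden chopstick, 225 mm along its y, 7 mm square, lying on the ledge beyond the stand's +x side. Origin at the centre of its underside.
- chopstick_b: Bystander: the second chopstick of the pair, same size, beside the first. Origin at the centre of its underside.
Mind the look-alikes: they are no part of the job. What is meant by the tray is not purple, and is the smaller of those in its own colour.

How it is judged:
On the way:
1. the tray's leading end has entered the mouth between the runners, flat on the ledge (y of tray in the frame of stand_home above -0.17 m and x of tray in the frame of stand_home between -0.03 and 0.03 m and angle between the y axis of tray and the y axis of stand, either way round below 0.15 rad and height (world z) of tray below 0.005 m), for 0.1 s.
At the end, for the whole second after the job is handed in: The tray lies flat and still on the ledge between the runners, within 7 mm of fully home against the stop, and each bystander is within 20 mm of where it began (y of tray in the frame of stand_home between -0.007 and 0.005 m and x of tray in the frame of stand_home between -0.014 and 0.014 m and angle between the y axis of tray and the y axis of stand, either way round below 0.12 rad and angle between tray's own z axis and vertical below 0.03 rad and height (world z) of tray below 0.004 m and linear speed of tray below 0.01 m/s and distance of each of cup, dish, chopstick_a, chopstick_b from where it was at the start of the episode below 0.02 m); the robot touches nothing.
It fails at once if the tray is lifted off the ledge (height (world z) of tray above 0.008 m).
It fails at once if the tray is tipped by more than about 5 degrees (angle between tray's own z axis and vertical above 0.09 rad).
It fails at once if the cup, the dish or a chopstick is moved by more than 20 mm (distance of any of cup, dish, chopstick_a, chopstick_b from where it was at the start of the episode above 0.02 m).
It also fails if it takes over 69 s, if anything falls off the work surface, if the arm or the gripper's body presses on something with over 40 N, if the wrist force passes 120 N, or if a joint passes its speed limit or range.

## Robot

A 7-joint arm with a two-finger parallel gripper is mounted at the origin on the work surface. World frame = base frame: x ahead of the robot, y to its left, z up, the work surface at z = 0. Lengths are in m, angles in rad, forces in N, time in s.
With the tool pointing down it reaches from about 0.4 to 0.9 m from the base axis. Payload 5.6 kg.
Tool frame: the origin (TCP) lies midway between the tips of the shut fingers; the grasp point (between the pads) lies 19 mm behind it (hold_point_z is the distance from the TCP to the grasp point, in m); z points along the fingers, y is the line along which they close (so a half turn about z gives the same grasp; the last joint's range is limited). The gripper opens to 92 mm and grips with 3 to 60 N. Pads are 20 mm wide; open, the fingers measure 128 mm over their backs; the gripper's body (75 mm by 189 mm) begins 69 mm behind the grasp point.
Start: joints at [-1.156, 0.468, -0.012, 1.603, 0.006, 1.071, -0.056], TCP at [0.287, 0.583, 0.215] pointing down, gripper open.
Joint ranges: [-2.53, 2.53], [-0.31, 2.02], [-1.57, 1.55], [0.28, 2.44], [-1.29, 4.43], [0.15, 1.84], [-2.92, 2.92]. Speed limits (rad/s): [2.57, 2.57, 3.14, 3.14, 3.14, 3.14, 3.14].

## Interface

Orientations are given as a rotation vector (axis times angle).
In Python, from rig import * gives the robot as it stands.
- The arm moves only by the tool move_arm, never from a script. Its argument "series" is a list of rows, each a list of 7 numbers: the shift along the tool's x, y, z in units of 3 cm (1.0 is 3 cm), then the turn, a rotation vector about the tool's x, y, z in units of 5 degrees (1.0 is 5 degrees), then the opening, from -1 (shut) to 1 (fully open), so that 0 is half open. A call has 1 to 5 rows; each row shifts and turns the commanded pose from where the row before left it, along the tool's axes as they then stand; what a row does not reach is not made up. A row lasts 1/12 s, in which the tool goes at most 41.7 mm and 7.16 degrees, less where a joint would pass 70% of its speed; a pose out of reach is approached as far as the arm can. A call with a number of a shift or a turn outside -1 to 1 is refused whole. A call with a gripper value outside its range is refused whole. The fingers move at their own pace and stop on an object; the grip force is fixed at half the most. Time passes only in rows, so rows that do not move let the fingers close. It gives the time, the measured TCP pose, the force, the opening and the grip force at its end, in the units of the state.
- state(): the state, without advancing time (a new reading comes with each control period).
- get_image(name): name is "side" or "top"; returns a dict with "img" (400x640x3 uint8, red, green, blue), "fx", "fy", "cx", "cy" (pixels), "extrinsics" (4x4, takes a point from world to camera coordinates). Camera axes: x right, y down, z forward; pixel columns grow to the right and rows downward; lengths in m; the calibration is good to about 2 mm. A picture is of the moment at which its call begins. There is no depth.
- sign_off(): hands the job in; it is judged then, once.
Trained networks look in a picture, given as the dict that the camera call returned (one of the last four; its "shot" number tells which), for a name from the list of things; names that differ only in an ending like _2 or _b are one class to them, and where a whole thing is asked for, a point or a joint stands for the part that bears it (a point fixed in the world has none). Each returns a list of dicts, best first, with "conf" (0 to 1); they miss things now and then, are a little off and sometimes report something else, mostly with a low value. They report only what shows in the picture. A call takes as long as a camera call. They do not tell look-alikes from the thing itself.
- search_frame(picture, query): "bbox" ([left, top, width, height] in pixels, round what is visible of it).
- spot_point(picture, query): "position" ([column, row] in pixels: a listed point, or the origin of a listed thing).
The state is a dict: "t": time; "q": joint angles; "joint_velocities": joint speeds; "joint_torque": joint torques, N m; "position": TCP position; "eef_rot": TCP orientation; "wrist_force": force on the tool from outside, world axes, zero at the start; "wrist_torque": the same for the moment, N m; "width": finger opening in m; "grasp_force": force on a finger pad.
Only numpy, scipy, OpenCV 4.12 (cv2) and the standard library are available. Lean on these libraries where they do the work, as an engineer would, in place of code of your own. Each camera call takes 0.05 s, during which the arm holds its last target. There are 200 camera calls.

## Working session

There is one attempt and no reset: what is moved stays moved. The work goes in short steps, Python scripts to look and compute and a tool call to move; the robot and the scene stay as the last step left them, time stands still between calls to the robot, and variables do not carry over. Pictures are saved under pics/ and viewed, at most 10 in all, crops included, and the job is handed in when it is done.

Besides the shell and the picture viewer there is one more tool, called by a JSON object that holds its "op" and its "data". move_arm: Moves the arm, as the interface text tells. Its arguments: {"type":"object","properties":{"series":{"type":"array","items":{"type":"array","items":{"type":"number","minimum":-1,"maximum":1}}}},"required":["series"]}

```bash
mkdir -p pics; cat > h.py <<'E'
from rig import *
import numpy as np, cv2
def px(p,u,v,z=0.0):
    E=np.array(p["extrinsics"]);R,t=E[:3,:3],E[:3,3]
    d=R.T@np.array([(u-p["cx"])/p["fx"],(v-p["cy"])/p["fy"],1.]);c=-R.T@t
    return c+d*(z-c[2])/d[2]
def proj(p,X):
    E=np.array(p["extrinsics"]);c=E[:3,:3]@np.array(X)+E[:3,3]
    return np.array([p["fx"]*c[0]/c[2]+p["cx"],p["fy"]*c[1]/c[2]+p["cy"]])
def save(p,n): cv2.imwrite("pics/"+n,p["img"][:,:,::-1])
E
python3 - <<'E'
from h import *
s=state();print(s["t"],s["position"],s["eef_rot"],s["width"])
for n in ("top","side"):
    p=get_image(n);save(p,n+"0.png");E=np.array(p["extrinsics"]);print(n,-E[:3,:3].T@E[:3,3])
    for q in ["stand","stand_mouth","stand_home","tray","cup","dish","chopstick_a"]:
        for r in spot_point(p,q)[:3]: print(q,np.round(r["position"],1),round(r["conf"],2),np.round(px(p,*r["position"])[:2],3))
    for q in ["tray"]:
        for r in search_frame(p,q)[:4]: print("bb",q,r["bbox"],r["conf"])
E
```

```text
0.0 [0.2870909  0.58251472 0.21364069] [-7.12955911e-01 -3.05932956e+00  2.73533950e-03] 0.09162893675103721
top [ 0.43513491 -0.02129676  1.09714037]
stand [254.9 149.6] 0.87 [0.612 0.172]
stand_mouth [302.1 140.3] 0.77 [0.639 0.044]
stand_home [267.9 148. ] 0.71 [0.617 0.137]
tray [219.6 285.6] 0.95 [0.246 0.256]
tray [458.9 233.5] 0.93 [ 0.395 -0.378]
tray [353.6 128.4] 0.92 [ 0.674 -0.095]
cup [282.6  89.2] 0.88 [0.78 0.1 ]
dish [276.6 213.1] 0.77 [0.441 0.109]
bb tray [423.3, 176.2, 78.9, 114.4] 0.86
bb tray [318.6, 108.3, 74.6, 41.5] 0.84
bb tray [175.0, 256.0, 85.5, 63.9] 0.73
side [1.08522408 0.10306041 0.8121082 ]
stand [378.2 259.3] 0.94 [0.609 0.172]
stand [259.7 259.5] 0.42 [ 0.67 -0.11]
stand_mouth [322.4 256.1] 0.93 [0.629 0.038]
stand_home [363.  259.7] 0.71 [0.618 0.136]
tray [193.5 159.3] 0.94 [ 0.389 -0.399]
tray [420.1 160.2] 0.75 [0.248 0.26 ]
tray [262.4 261.3] 0.65 [ 0.674 -0.102]
cup [332.3 320. ] 0.69 [0.781 0.089]
dish [357.  203.7] 0.92 [0.45  0.098]
chopstick_a [438.2 322.8] 0.87 [0.738 0.317]
chopstick_a [434.4 312. ] 0.75 [0.715 0.309]
bb tray [213.1, 234.7, 92.3, 55.2] 0.95
bb tray [383.7, 132.7, 73.9, 42.9] 0.89
bb tray [143.2, 119.5, 102.5, 84.6] 0.58
```

View pics/top0.png

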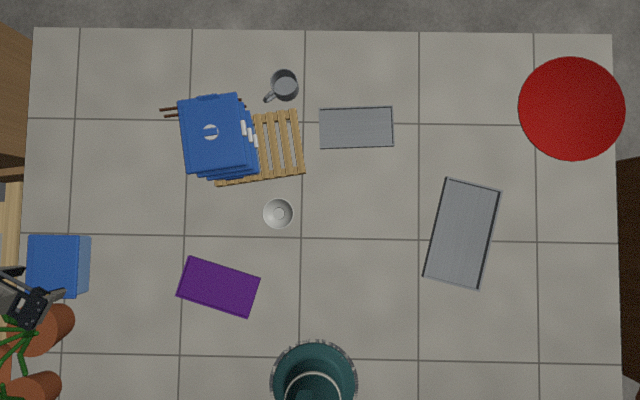

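View pics/side0.png

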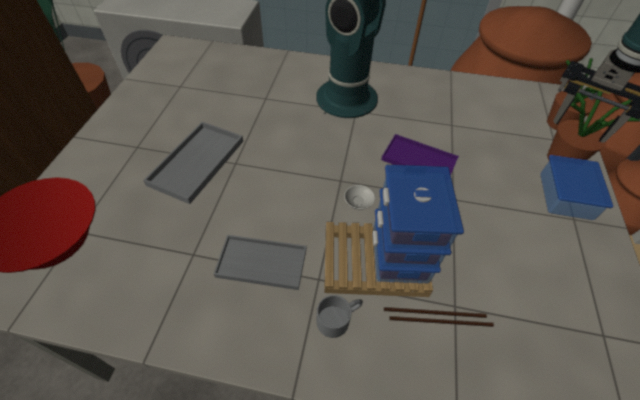

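The top view shows the small grey tray at about (356,128) just right of the slatted stand mouth (~(302,140)); the larger grey one at (461,233) and the purple one are look-alikes. Next I'll refine the tray and stand poses.

```bash
cat >> h.py <<'E'
from scipy.optimize import minimize
def rect(pose,x0,x1,y0,y1,z):
    x,y,a=pose;c,s=np.cos(a),np.sin(a)   # a = rotation of frame about z
    return [[x+c*u-s*v,y+s*u+c*v,z] for u,v in ((x0,y0),(x1,y0),(x1,y1),(x0,y1))]
def poly(p,pts): return np.array([proj(p,q) for q in pts])
def masks(p):
    hsv=cv2.cvtColor(p["img"],cv2.COLOR_RGB2HSV);return hsv
def traypose(p,guess,show=None):
    """fit tray rim/foot outline to edges: maximise gradient along top-rim polygon"""
    g=cv2.GaussianBlur(cv2.cvtColor(p["img"],cv2.COLOR_RGB2GRAY),(0,0),1.0).astype(np.float32)
    f=lambda s:fitscore(p,g,s)
    best=min((minimize(f,np.array(guess)+d,method="Nelder-Mead",options=dict(initial_simplex=np.array(guess)+d+np.array([[0,0,0],[.008,0,0],[0,.008,0],[0,0,.06]]))) for d in np.random.default_rng(0).normal(0,1,(12,3))*[.006,.006,.04]),key=lambda r:r.fun)
    return best.x,best.fun
def fitscore(p,g,s):
    # inside of hull (foot+rim outline) minus outside brightness
    h=cv2.convexHull(np.vstack([poly(p,rect(s,-.055,.055,-.1,.1,z)) for z in (0,.018)]).astype(np.float32))[:,0]
    c=h.mean(0);tot=0
    for a,b in zip(h,np.roll(h,-1,0)):
        L=np.linalg.norm(b-a)
        if L<12: continue
        n=np.array([b[1]-a[1],a[0]-b[0]])/L
        if n@((a+b)/2-c)<0:n=-n
        t=np.linspace(.05,.95,40)[:,None];q=a+(b-a)*t
        o=cv2.remap(g,(q+1.2*n)[:,:1].astype(np.float32),(q+1.2*n)[:,1:].astype(np.float32),1)
        i=cv2.remap(g,(q-1.2*n)[:,:1].astype(np.float32),(q-1.2*n)[:,1:].astype(np.float32),1)
        tot+=np.clip(o-i,-10,60).mean()*L
    return -tot/100
E
python3 - <<'E'
from h import *
p=get_image("top");ps=get_image("side")
for q in (p,ps): print(traypose(q,[.674,-.098,.03]))
t,_=traypose(p,[.674,-.098,.03])
S=[.611,.172,.15]
def sc(S,q,m):
    out=np.zeros(m.shape,np.uint8)
    cv2.fillPoly(out,[np.round(poly(q,rect(S,-.087,.087,-.12,-.02,.038))*16).astype(int)],1,shift=4)
    return out
# stand: bamboo mask
for n,q in(("top",p),("side",ps)):
    h=cv2.cvtColor(q["img"],cv2.COLOR_RGB2HSV);m=cv2.inRange(h,(10,70,60),(30,255,255))
    roi=np.zeros_like(m);c=proj(q,[.62,.11,.02]).astype(int);cv2.circle(roi,tuple(map(int,c)),90,255,-1);m&=roi
    m=cv2.morphologyEx(m,cv2.MORPH_CLOSE,np.ones((9,9)))
    print(n,[(np.round(x,3)) for x in [px(q,*k[0],.038)[:2] for k in cv2.approxPolyDP(cv2.convexHull(max(cv2.findContours(m,0,2)[0],key=cv2.contourArea)),4,True)]])
    im=q["img"][:,:,::-1].copy();k=4
    a,b=proj(q,[.64,.03,.02]).astype(int);x0,y0=max(a-100,0),max(b-75,0)
    im=cv2.resize(im[y0:y0+150,x0:x0+200],None,fx=k,fy=k,interpolation=cv2.INTER_CUBIC)
    def dr(pts,col): cv2.polylines(im,[np.round((poly(q,pts)-[x0,y0]+.5)*k).astype(int)],True,col,1)
    dr(rect(t,-.055,.055,-.1,.1,.018),(0,0,255));dr(rect(t,-.055,.055,-.1,.1,0),(0,255,0))
    dr(rect(S,-.087,.087,-.12,.12,.038),(0,0,255))
    cv2.imwrite(f"pics/{n}1.png",im)
E
```

```text
(array([ 0.67464461, -0.09962599,  0.05065759]), np.float64(-70.61093139648438))
(array([ 0.67878824, -0.10099887,  0.05119816]), np.float64(-55.81318664550781))
top [array([0.718, 0.062]), array([0.546, 0.033]), array([0.511, 0.267]), array([0.695, 0.178])]
side [array([0.554, 0.031]), array([0.533, 0.138]), array([0.664, 0.291]), array([0.693, 0.289]), array([0.737, 0.063])]
```

View pics/top1.png

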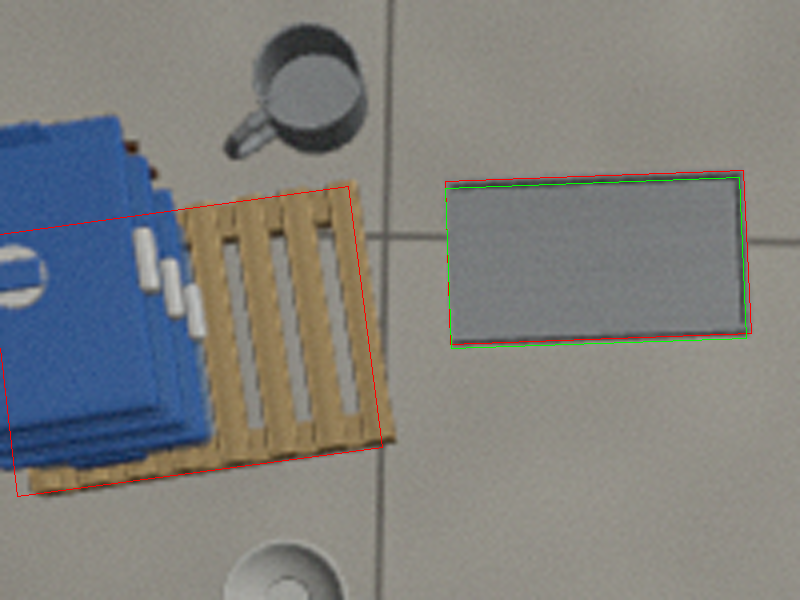

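View pics/side1.png

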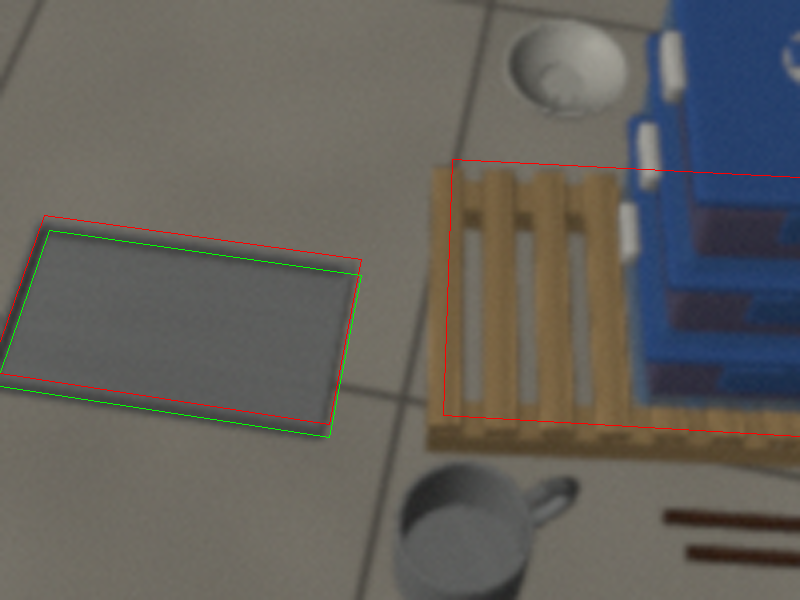

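The overlays show the tray fits well (tray a≈0.05). The stand's front slat-top corners are at crop (355,181)/(393,440) in the top view and (432,168)/(428,428) in the side view, so my stand guess is about 10 mm off along y. I'll refine from those corners.

```bash
python3 - <<'E'
from h import *
P={}
for n,pts in (("top",[(355,181),(393,440),(40,487)]),("side",[(428,428),(432,168)])):
    q=get_image(n);a,b=proj(q,[.64,.03,.02]).astype(int);x0,y0=max(a-100,0),max(b-75,0)
    W=[px(q,u/4-.5+x0,v/4-.5+y0,.038)[:2] for u,v in pts]
    print(n,np.round(W,4)); d=W[0]-W[1]
    print("width",np.linalg.norm(d),"a",np.arctan2(d[1],d[0]),"mid",(W[0]+W[1])/2)
    if n=="top": e=W[2]-W[1];print("a from side edge",np.arctan2(-e[0],e[1]),np.linalg.norm(e))
    print("mouth net",[np.round(px(q,*r["position"])[:2],3) for r in spot_point(q,"stand_mouth")[:1]])
from scipy.spatial.transform import Rotation as R
print(R.from_rotvec(state()["eef_rot"]).as_matrix().round(3))
E
```

```text
top [[0.7184 0.0616]
 [0.5475 0.0333]
 [0.5132 0.2628]]
width 0.17319230183940595 a 0.16416611147033294 mid [0.63295308 0.04749401]
a from side edge 0.1485285859919445 0.23203773408007153
mouth net [array([0.642, 0.051])]
side [[0.7245 0.0598]
 [0.5523 0.0293]]
width 0.17484551099858686 a 0.1757932468379323 mid [0.63840093 0.04454464]
mouth net [array([0.638, 0.04 ])]
[[-0.897  0.442  0.   ]
 [ 0.442  0.897  0.   ]
 [-0.     0.    -1.   ]]
```

{"op": "move_arm", "data": {"series": [[0,0,-0.8,0,0,-1,1],[0,0,-0.8,0,0,-1,1],[0,0,-0.8,0,0,-1,1],[0,0,-0.8,0,0,-1,1],[0,0,-0.5,0,0,-1,1]]}}

```text
t: 1.62
position: [0.2876, 0.5837, 0.3285]
eef_rot: [0.027, 3.14, 0.005]
wrist_force: [-0.2, -0.5, -0.1]
width: 0.092
grasp_force: 0.0
```

```bash
cat >> h.py <<'E'
from scipy.spatial.transform import Rotation as Ro
ST=np.array([.6355,.046,.163])  # mouth x,y, stand yaw
def stand2w(x,y,z=0):  # stand frame relative to HOME
    c,s=np.cos(ST[2]),np.sin(ST[2]);h=ST[:2]+.09*np.array([-s,c])
    return np.array([h[0]+c*x-s*y,h[1]+s*x+c*y,z])
def w2home(t):
    d=np.array(t[:2])-stand2w(0,0)[:2];c,s=np.cos(ST[2]),np.sin(ST[2])
    return np.array([c*d[0]+s*d[1],-s*d[0]+c*d[1],t[2]-ST[2]])
def go(pos,yaw):
    """units: shift in current tool axes, and the rotation vector; yaw = world angle of tool y"""
    s=state();R0=Ro.from_rotvec(s["eef_rot"]);yv=np.array([np.cos(yaw),np.sin(yaw),0]);z=np.array([0,0,-1.])
    R1=Ro.from_matrix(np.c_[np.cross(yv,z),yv,z]);d=np.array(pos)-s["position"]
    print("t",round(s["t"],2),"pos",np.round(s["position"],4),"F",np.round(s["wrist_force"],1))
    print("now axes",np.round(R0.inv().apply(d)/.03,2),"end axes",np.round(R1.inv().apply(d)/.03,2),"rot",np.round(np.degrees((R0.inv()*R1).as_rotvec())/5,2))
E
python3 - <<'E'
from h import *
go([.766,-.095,.32],np.pi/2+.051)
E
```

```text
t 1.62 pos [0.2876 0.5837 0.3285] F [-0.2 -0.5 -0.1]
now axes [-16.33 -22.35   0.24] end axes [-14.77 -23.41   0.28] rot [ 0.03  0.02 -0.78]
```

{"op": "move_arm", "data": {"series": [[-0.6,-1,0,0,0,-0.8,1],[-0.6,-1,0,0,0,0,1],[-0.6,-1,0,0,0,0,1],[-0.6,-1,0,0,0,0,1],[-0.6,-1,0,0,0,0,1]]}}

```text
t: 2.03
position: [0.3831, 0.4347, 0.3258]
eef_rot: [-0.076, 3.14, 0.0]
wrist_force: [1.2, 0.2, 0.5]
width: 0.0919
grasp_force: 0.0
```

{"op": "move_arm", "data": {"series": [[-0.6,-1,0,0,0,0,1],[-0.6,-1,0,0,0,0,1],[-0.6,-1,0,0,0,0,1],[-0.6,-1,0,0,0,0,1],[-0.6,-1,0,0,0,0,1]]}}

```text
t: 2.45
position: [0.4802, 0.2892, 0.3259]
eef_rot: [-0.076, 3.14, 0.001]
wrist_force: [-0.0, 0.6, 0.2]
width: 0.0924
grasp_force: 0.0
```

{"op": "move_arm", "data": {"series": [[-0.6,-1,0,0,0,0,1],[-0.6,-1,0,0,0,0,1],[-0.6,-1,0,0,0,0,1],[-0.6,-1,0,0,0,0,1],[-0.6,-1,0,0,0,0,1]]}}

```text
t: 2.87
position: [0.5774, 0.1438, 0.3259]
eef_rot: [-0.076, 3.14, 0.0]
wrist_force: [0.7, 0.5, -0.0]
width: 0.0921
grasp_force: 0.0
```

{"op": "move_arm", "data": {"series": [[-0.6,-1,0,0,0,0,1],[-0.6,-1,0,0,0,0,1],[-0.6,-1,0,0,0,0,1],[-0.6,-1,0,0,0,0,1],[-0.6,-1,0,0,0,0,1]]}}

```text
t: 3.28
position: [0.6745, -0.0016, 0.3258]
eef_rot: [-0.076, 3.14, 0.0]
wrist_force: [0.2, 0.7, 0.1]
width: 0.0916
grasp_force: 0.0
```

```bash
python3 - <<'E'
from h import *
go([.766,-.095,.05],np.pi/2+.051)
E
```

```text
t 3.28 pos [ 0.6745 -0.0016  0.3258] F [0.2 0.7 0.1]
now axes [-2.89 -3.26  9.19] end axes [-2.89 -3.27  9.19] rot [ 0.    0.   -0.03]
```

{"op": "move_arm", "data": {"series": [[-0.6,-0.7,0.2,0,0,0,1],[-0.6,-0.7,0.5,0,0,0,1],[-0.6,-0.7,0.5,0,0,0,1],[-0.6,-0.7,0.8,0,0,0,1],[-0.5,-0.46,1,0,0,0,1]]}}

```text
t: 3.7
position: [0.7673, -0.0967, 0.2365]
eef_rot: [-0.073, 3.137, -0.003]
wrist_force: [0.1, 0.5, 0.3]
width: 0.0921
grasp_force: 0.0
```

{"op": "move_arm", "data": {"series": [[0,0,1,0,0,0,1],[0,0,1,0,0,0,1],[0,0,1,0,0,0,1],[0,0,1,0,0,0,1],[0,0,1,0,0,0,1]]}}

```text
t: 4.12
position: [0.7653, -0.0936, 0.0841]
eef_rot: [0.076, -3.141, -0.0]
wrist_force: [0.1, 0.2, -0.7]
width: 0.092
grasp_force: 0.0
```

```bash
python3 - <<'E'
from h import *
go([.766,-.095,.009],np.pi/2+.051)
p=get_image("side");a,b=proj(p,[.7,-.05,.02]).astype(int);cv2.imwrite("pics/s2.png",cv2.resize(p["img"][max(b-100,0):b+100,max(a-130,0):a+130,::-1],None,fx=3,fy=3))
E
```

```text
t 4.12 pos [ 0.7653 -0.0936  0.0841] F [ 0.1  0.2 -0.7]
now axes [-0.02 -0.05  2.5 ] end axes [-0.02 -0.05  2.5 ] rot [ 0.   -0.   -0.03]
```

View pics/s2.png

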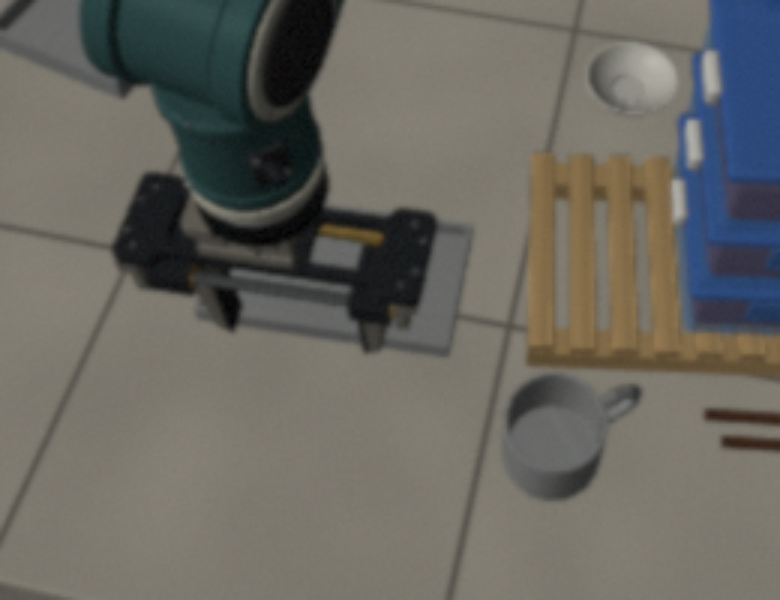

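The picture shows both fingertips (crop (225,315) and (372,335)) just outside the tray's +x side, and the cup is clear. I'll descend and then push sideways.

{"op": "move_arm", "data": {"series": [[0,0,0.8,0,0,0,1],[0,0,0.8,0,0,0,1],[0,0,0.6,0,0,0,1],[0,0,0.3,0,0,0,1],[0,0,0,0,0,0,1]]}}

```text
t: 4.58
position: [0.7639, -0.0934, 0.0085]
eef_rot: [0.076, -3.137, -0.001]
wrist_force: [-0.2, -0.3, -0.4]
width: 0.0915
grasp_force: 0.0
```

```bash
python3 - <<'E'
from h import *
s=state();g=w2home([*s["position"][:2],0]);print(g, w2home([.6765,-.1,.051]))
go([*stand2w(.065,-.241)[:2],.009],np.pi/2+.163)
go([*stand2w(.065,g[1])[:2],.009],np.pi/2+.163)
E
```

```text
[ 0.10411894 -0.24835487 -0.163     ] [ 0.01676378 -0.2407182  -0.112     ]
t 4.58 pos [ 0.7639 -0.0934  0.0085] F [-0.2 -0.3 -0.4]
now axes [ 1.32  0.09 -0.01] end axes [ 1.3   0.25 -0.02] rot [ 0.01 -0.04 -1.31]
t 4.58 pos [ 0.7639 -0.0934  0.0085] F [-0.2 -0.3 -0.4]
now axes [ 1.3  -0.15 -0.01] end axes [ 1.3  -0.   -0.02] rot [ 0.01 -0.04 -1.31]
```

{"op": "move_arm", "data": {"series": [[0.25,0,0,0,0,0,1],[0.25,0,0,0,0,0,1],[0.15,0,0,0,0,0,1],[0.08,0,0,0,0,-0.15,1],[0.07,0,0,0,0,-0.15,1]]}}

```text
t: 5.0
position: [0.7423, -0.0948, 0.0123]
eef_rot: [-0.118, 3.136, 0.0]
wrist_force: [1.2, 0.9, 1.6]
width: 0.092
grasp_force: 1.0
```

{"op": "move_arm", "data": {"series": [[0.07,0,0,0,0,-0.2,1],[0.07,0,0,0,0,-0.2,1],[0.07,0,0,0,0,-0.2,1],[0.07,0,0,0,0,-0.2,1],[0.07,0,0,0,0,-0.2,1]]}}

```text
t: 5.42
position: [0.7311, -0.0957, 0.0108]
eef_rot: [-0.257, 3.13, 0.0]
wrist_force: [2.3, 1.2, 2.2]
width: 0.092
grasp_force: 1.3
```

```bash
python3 - <<'E'
from h import *
s=state();g=w2home([*s["position"][:2],0]);print(g)
go([*stand2w(.065,g[1])[:2],.009],np.pi/2+.163)
E
```

```text
[ 0.07135371 -0.24534755 -0.163     ]
t 5.42 pos [ 0.7311 -0.0957  0.0108] F [2.3 1.2 2.2]
now axes [0.21 0.   0.06] end axes [0.21 0.   0.06] rot [0.   0.01 0.01]
```

{"op": "move_arm", "data": {"series": [[0.07,0,0,0,0,0,1],[0.07,0,0,0,0,0,1],[0.06,0,0,0,0,0,1],[0,0,0,0,0,0,1],[0,0,0,0,0,0,1]]}}

```text
t: 5.83
position: [0.7244, -0.0973, 0.0103]
eef_rot: [0.254, -3.13, 0.001]
wrist_force: [2.4, 0.5, 0.6]
width: 0.0921
grasp_force: 0.6
```

{"op": "move_arm", "data": {"series": [[-0.2,0,0,0,0,0,1],[-0.8,0,0,0,0,0,1],[-0.8,0,0,0,0,0,1],[-0.5,-0.5,-0.8,0,0,0,1],[0,-0.6,-1,0,0,0,1]]}}

```text
t: 6.25
position: [0.7982, -0.1142, 0.0603]
eef_rot: [0.261, -3.124, -0.005]
wrist_force: [-0.7, -0.6, -0.7]
width: 0.0917
grasp_force: 0.0
```

```bash
python3 - <<'E'
from h import *
# next: behind trailing end, tool y along stand x (two options)
for yaw in (.163,.163+np.pi): go([*stand2w(0,-.385)[:2],.07],yaw)
print(state()["q"])
for n in ("top","side"):
    p=get_image(n);t,f=traypose(p,[.66,-.1,.163]);print(n,t,f,w2home(t))
    a,b=proj(p,[.66,-.02,.02]).astype(int);im=cv2.resize(p["img"][max(b-75,0):b+75,max(a-100,0):a+100,::-1],None,fx=3,fy=3)
    cv2.imwrite(f"pics/{n}3.png",im)
cv2.imwrite("pics/b3.png",np.hstack([cv2.resize(cv2.imread(f"pics/{n}3.png"),(400,300)) for n in("top","side")]))
E
```

```text
t 6.25 pos [ 0.7982 -0.1142  0.0603] F [-0.7 -0.6 -0.7]
now axes [ 4.5  -3.67 -0.31] end axes [-3.68 -4.49 -0.32] rot [-0.02 -0.09 18.04]
t 6.25 pos [ 0.7982 -0.1142  0.0603] F [-0.7 -0.6 -0.7]
now axes [ 4.5  -3.67 -0.31] end axes [ 3.68  4.49 -0.32] rot [  0.09  -0.02 -17.96]
[ 0.00196839  0.89025136  0.18029095  1.23714791 -0.16474924  1.03532637
  1.93948953]
top [ 0.65715427 -0.10713017  0.15767474] -30.59210968017578 [-0.00348259 -0.24461445 -0.00532526]
side [ 0.66610174 -0.10731713  0.25072244] -33.37266540527344 [ 0.00531593 -0.24625092  0.08772244]
```

View pics/b3.png

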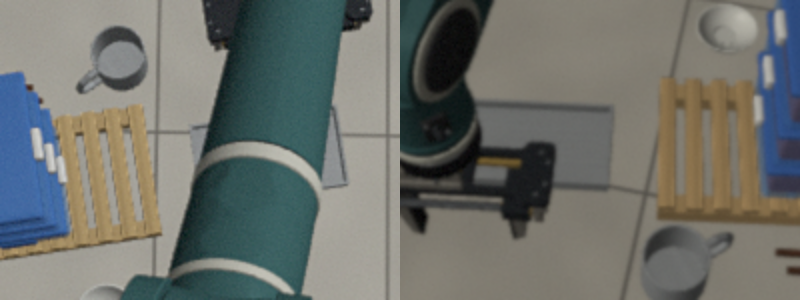

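The tray now looks parallel to the stand and centred (top-view crop, partly hidden by the arm; fit x −3 mm, angle ≈0). Next, turn the hand 90° behind the trailing end.

{"op": "move_arm", "data": {"series": [[0,-0.9,-0.7,0,0,1,0.3],[0,-0.9,0,0,0,1,0.3],[0,-0.7,0,0,0,1,0.3],[0,-0.5,0,0,0,1,0.3],[0,0,0,0,0,1,0.3]]}}

```text
t: 6.77
position: [0.8005, -0.2146, 0.0844]
eef_rot: [-0.446, -3.107, 0.007]
wrist_force: [-0.2, -1.6, 0.6]
width: 0.0608
grasp_force: 0.0
```

{"op": "move_arm", "data": {"series": [[0,0,0,0,0,1,0.3],[0,0,0,0,0,1,0.3],[0,0,0,0,0,1,0.3],[0,0,0,0,0,1,0.3],[0,0,0,0,0,1,0.3]]}}

```text
t: 7.18
position: [0.8019, -0.208, 0.0842]
eef_rot: [-1.1, -2.94, 0.001]
wrist_force: [0.1, 0.1, 0.3]
width: 0.0599
grasp_force: 0.0
```

{"op": "move_arm", "data": {"series": [[0,0,0,0,0,1,0.3],[0,0,0,0,0,1,0.3],[0,0,0,0,0,1,0.3],[0,0,0,0,0,1,0.3],[0,0,0,0,0,1,0.3]]}}

```text
t: 7.6
position: [0.802, -0.2079, 0.0842]
eef_rot: [-1.71, -2.633, 0.002]
wrist_force: [0.5, 0.3, -0.1]
width: 0.0602
grasp_force: 0.0
```

```bash
python3 - <<'E'
from h import *
go([*stand2w(-.002,-.385)[:2],.06],.163)
E
```

```text
t 7.6 pos [ 0.802  -0.2079  0.0842] F [ 0.5  0.3 -0.1]
now axes [ 0.49 -4.18  0.82] end axes [-0.58 -4.17  0.81] rot [-0.03 -0.01  2.93]
```

{"op": "move_arm", "data": {"series": [[0,0,0,0,0,1,0.3],[0,0,0,0,0,1,0.3],[0,0,0,0,0,0.93,0.3],[-0.2,-0.9,0.2,0,0,0,0.3],[-0.2,-0.9,0.3,0,0,0,0.3]]}}

```text
t: 8.02
position: [0.7518, -0.2275, 0.0696]
eef_rot: [-2.024, -2.403, 0.001]
wrist_force: [0.3, -0.7, -0.9]
width: 0.0593
grasp_force: 0.0
```

{"op": "move_arm", "data": {"series": [[-0.2,-0.9,0.3,0,0,0,0.3],[0,-0.9,0,0,0,0,0.3],[0,-0.57,0,0,0,0,0.3],[0,0,0,0,0,0,0.3],[0,0,0,0,0,0,0.3]]}}

```text
t: 8.43
position: [0.682, -0.2468, 0.0613]
eef_rot: [-2.028, -2.398, 0.001]
wrist_force: [0.4, 0.3, 0.0]
width: 0.0597
grasp_force: 0.0
```

```bash
python3 - <<'E'
from h import *
print(w2home([*state()["position"][:2],0]))
go([*stand2w(-.002,-.385)[:2],.009],.163)
for n in ("top","side"):
    p=get_image(n);t,f=traypose(p,[.66,-.105,.163]);print(n,t,f,w2home(t))
    a,b=proj(p,[.66,-.02,.02]).astype(int);x0,y0=max(a-100,0),max(b-75,0);im=cv2.resize(p["img"][y0:y0+150,x0:x0+200,::-1],None,fx=2,fy=2)
    cv2.polylines(im,[np.round((poly(p,rect(t,-.055,.055,-.1,.1,.018))-[x0,y0]+.5)*2).astype(int)],True,(0,0,255),1)
    cv2.imwrite(f"pics/{n}4.png",im)
cv2.imwrite("pics/b4.png",np.hstack([cv2.imread(f"pics/{n}4.png") for n in("top","side")]))
E
```

```text
[-0.00162073 -0.38646071 -0.163     ]
t 8.43 pos [ 0.682  -0.2468  0.0613] F [0.4 0.3 0. ]
now axes [ 0.05 -0.01  1.74] end axes [ 0.05 -0.01  1.74] rot [-0.01 -0.01  0.04]
top [ 0.65711072 -0.10738558  0.16391229] -51.490413665771484 [-0.00356701 -0.2448594   0.00091229]
side [ 0.66123707 -0.10918114  0.16028248] -63.10963821411133 [ 2.13254229e-04 -2.47300782e-01 -2.71752181e-03]
```

View pics/b4.png

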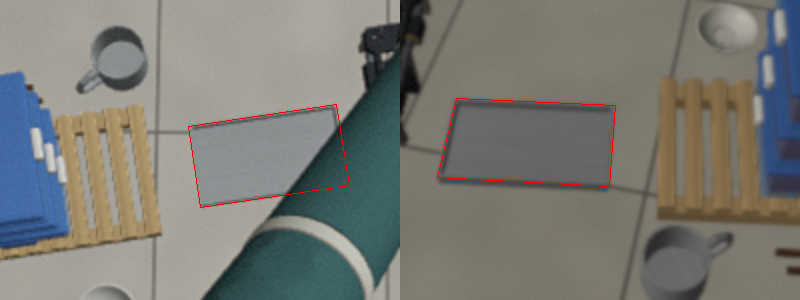

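The tray is aligned: both fits give x within about 3 mm and angle ≈0. Lower the hand and push.

{"op": "move_arm", "data": {"series": [[0,0,0.6,0,0,0,0.3],[0,0,0.6,0,0,0,0.3],[0,0,0.4,0,0,0,0.3],[0,0,0.14,0,0,0,0.3],[0.2,0,0,0,0,0,0.3]]}}

```text
t: 8.95
position: [0.6812, -0.2414, 0.0078]
eef_rot: [-2.028, -2.398, 0.003]
wrist_force: [0.0, 0.1, -0.1]
width: 0.0599
grasp_force: 0.0
```

{"op": "move_arm", "data": {"series": [[0.3,0,0,0,0,0,0.3],[0.3,0,0,0,0,0,0.3],[0.15,0,0,0,0,0,0.3],[0.1,0,0,0,0,0,0.3],[0.1,0,0,0,0,0,0.3]]}}

```text
t: 9.37
position: [0.6776, -0.2124, 0.0103]
eef_rot: [2.026, 2.399, 0.001]
wrist_force: [0.2, -1.9, 0.5]
width: 0.0599
grasp_force: 1.0
```

{"op": "move_arm", "data": {"series": [[0.15,0,0,0,0,0,0.3],[0.2,0,0,0,0,0,0.3],[0.2,0,0,0,0,0,0.3],[0.2,0,0,0,0,0,0.3],[0.15,0,0,0,0,0,0.3]]}}

```text
t: 9.78
position: [0.6727, -0.1856, 0.0098]
eef_rot: [2.027, 2.399, 0.0]
wrist_force: [0.7, -3.0, 2.2]
width: 0.0596
grasp_force: 1.7
```

```bash
python3 - <<'E'
from h import *
g=w2home([*state()["position"][:2],0]);print(g)
go([*stand2w(0,-.11)[:2],.009],.163)
p=get_image("side");t,f=traypose(p,[*stand2w(0,g[1]+.11)[:2],.163]);print(t,f,w2home(t))
E
```

```text
[-0.00092085 -0.32453559 -0.163     ]
t 9.78 pos [ 0.6727 -0.1856  0.0098] F [ 0.7 -3.   2.2]
now axes [7.15 0.06 0.02] end axes [7.15 0.03 0.03] rot [0.01 0.   0.05]
[ 0.65420207 -0.07616971  0.16404909] -48.11137390136719 [-0.00137143 -0.2135853   0.00104909]
```

{"op": "move_arm", "data": {"series": [[0.2,0.02,0,0,0,0,0.3],[0.2,0.02,0,0,0,0,0.3],[0.2,0.02,0,0,0,0,0.3],[0.2,0.02,0,0,0,0,0.3],[0.2,0,0,0,0,0,0.3]]}}

```text
t: 10.25
position: [0.6699, -0.1552, 0.0094]
eef_rot: [2.027, 2.4, 0.0]
wrist_force: [1.3, -3.1, 2.4]
width: 0.0596
grasp_force: 1.8
```

{"op": "move_arm", "data": {"series": [[0.2,0,0,0,0,0,0.3],[0.2,0,0,0,0,0,0.3],[0.2,0,0,0,0,0,0.3],[0.2,0,0,0,0,0,0.3],[0.2,0,0,0,0,0,0.3]]}}

```text
t: 10.67
position: [0.6647, -0.1257, 0.0094]
eef_rot: [-2.027, -2.4, -0.0]
wrist_force: [0.5, -2.5, 2.8]
width: 0.0596
grasp_force: 1.7
```

```bash
python3 - <<'E'
from h import *
g=w2home([*state()["position"][:2],0]);print(g)
go([*stand2w(0,-.11)[:2],.009],.163)
p=get_image("side")
a,b=proj(p,[.64,.0,.02]).astype(int);x0,y0=max(a-100,0),max(b-75,0);cv2.imwrite("pics/s5.png",cv2.resize(p["img"][y0:y0+150,x0:x0+200,::-1],None,fx=3,fy=3))
E
```

```text
[ 0.00091536 -0.26416448 -0.163     ]
t 10.67 pos [ 0.6647 -0.1257  0.0094] F [ 0.5 -2.5  2.8]
now axes [ 5.14 -0.01  0.01] end axes [ 5.14 -0.03  0.01] rot [-0.   -0.    0.06]
```

View pics/s5.png

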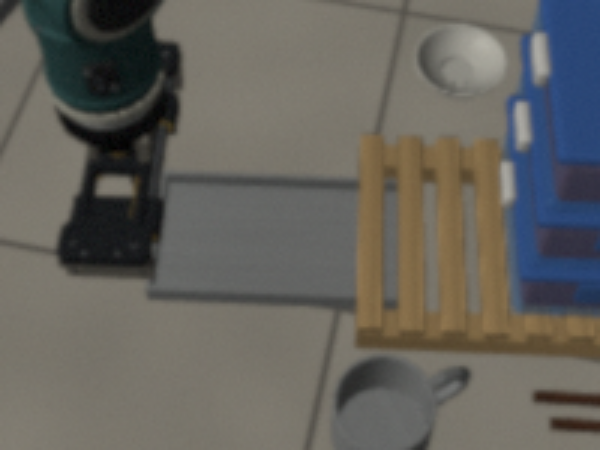

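The tray's leading end is in the mouth, centred and parallel, under the first slat (about (375,245) in the crop). Push on.

{"op": "move_arm", "data": {"series": [[0.2,0,0,0,0,0,0.3],[0.25,0,0,0,0,0,0.3],[0.25,0,0,0,0,0,0.3],[0.25,0,0,0,0,0,0.3],[0.25,0,0,0,0,0,0.3]]}}

```text
t: 11.13
position: [0.6584, -0.0896, 0.0092]
eef_rot: [-2.026, -2.4, -0.0]
wrist_force: [0.3, -1.5, 0.7]
width: 0.0599
grasp_force: 1.0
```

{"op": "move_arm", "data": {"series": [[0.25,0,0,0,0,0,0.3],[0.25,0,0,0,0,0,0.3],[0.25,0,0,0,0,0,0.3],[0.25,0,0,0,0,0,0.3],[0.25,0,0,0,0,0,0.3]]}}

```text
t: 11.55
position: [0.6522, -0.0527, 0.0092]
eef_rot: [-2.027, -2.4, 0.0]
wrist_force: [-0.2, -1.6, -0.9]
width: 0.0595
grasp_force: 0.6
```

{"op": "move_arm", "data": {"series": [[0.25,0,0,0,0,0,0.3],[0.25,0,0,0,0,0,0.3],[0.25,0,0,0,0,0,0.3],[0.25,0,0,0,0,0,0.3],[0.2,0,0,0,0,0,0.3]]}}

```text
t: 11.97
position: [0.6464, -0.0173, 0.0093]
eef_rot: [-2.027, -2.4, -0.0]
wrist_force: [0.5, -1.6, -0.8]
width: 0.0596
grasp_force: 0.6
```

```bash
python3 - <<'E'
from h import *
g=w2home([*state()["position"][:2],0]);print(g)
go([*stand2w(0,-.11)[:2],.009],.163)
E
```

```text
[ 0.00044641 -0.15417984 -0.163     ]
t 11.97 pos [ 0.6464 -0.0173  0.0093] F [ 0.5 -1.6 -0.8]
now axes [ 1.47 -0.01  0.01] end axes [ 1.47 -0.01  0.01] rot [-0.   -0.    0.06]
```

{"op": "move_arm", "data": {"series": [[0.25,0,0,0,0,0,0.3],[0.25,0,0,0,0,0,0.3],[0.25,0,0,0,0,0,0.3],[0.2,0,0,0,0,0,0.3],[0.1,0,0,0,0,0,0.3]]}}

```text
t: 12.38
position: [0.6412, 0.0141, 0.0094]
eef_rot: [-2.026, -2.401, -0.001]
wrist_force: [0.6, 0.3, -0.6]
width: 0.0598
grasp_force: 0.6
```

{"op": "move_arm", "data": {"series": [[0.06,0,0,0,0,0,0.3],[0.06,0,0,0,0,0,0.3],[0.06,0,0,0,0,0,0.3],[0.06,0,0,0,0,0,0.3],[0.06,0,0,0,0,0,0.3]]}}

```text
t: 12.8
position: [0.6398, 0.0213, 0.0094]
eef_rot: [2.028, 2.399, -0.0]
wrist_force: [0.2, -0.8, -0.4]
width: 0.0596
grasp_force: 0.7
```

{"op": "move_arm", "data": {"series": [[0.05,0,0,0,0,0,0.3],[0.05,0,0,0,0,0,0.3],[0.05,0,0,0,0,0,0.3]]}}

```text
t: 13.05
position: [0.6393, 0.0254, 0.0095]
eef_rot: [2.027, 2.399, -0.0]
wrist_force: [2.1, -4.8, -0.9]
width: 0.0594
grasp_force: 2.2
```

{"op": "move_arm", "data": {"series": [[0.04,0,0,0,0,0,0.3],[0.04,0,0,0,0,0,0.3],[0.04,0,0,0,0,0,0.3]]}}

```text
t: 13.3
position: [0.6395, 0.0256, 0.0098]
eef_rot: [2.026, 2.394, -0.003]
wrist_force: [1.9, -11.2, -1.2]
width: 0.0595
grasp_force: 5.2
```

Force rises and the arm stalls within about 1 mm of the nominal home position, so the tray is against the stop. Back off and check.

{"op": "move_arm", "data": {"series": [[-0.3,0,0,0,0,0,0.3],[-0.8,0,0,0,0,0,0.3],[-1,0,0,0,0,0,0.3],[-1,0,-0.3,0,0,0,0.3],[-1,0,-0.8,0,0,0,0.3]]}}

```text
t: 13.72
position: [0.6565, -0.0912, 0.0396]
eef_rot: [-2.022, -2.396, 0.004]
wrist_force: [0.5, -0.2, -0.1]
width: 0.0595
grasp_force: 0.0
```

{"op": "move_arm", "data": {"series": [[-0.8,0,-0.8,0,0,0,0.3],[-0.8,0,-0.8,0,0,0,0.3],[-0.8,0,-0.5,0,0,0,0.3],[0,0,0,0,0,0,0.3],[0,0,0,0,0,0,0.3]]}}

```text
t: 14.13
position: [0.6712, -0.164, 0.1064]
eef_rot: [2.03, 2.396, 0.003]
wrist_force: [0.2, 0.6, -0.9]
width: 0.0595
grasp_force: 0.0
```

```bash
python3 - <<'E'
from h import *
s=state();print(s["t"],s["position"],s["wrist_force"])
o=[]
for n in ("top","side"):
    p=get_image(n);a,b=proj(p,[.63,.06,.02]).astype(int);x0,y0=max(a-60,0),max(b-50,0)
    im=cv2.resize(p["img"][y0:y0+100,x0:x0+130,::-1],(390*1,300),interpolation=cv2.INTER_CUBIC)
    cv2.polylines(im,[np.round((poly(p,rect([*stand2w(0,0)[:2],ST[2]],-.055,.055,-.1,.1,.018))-[x0,y0]+.5)*3).astype(int)],True,(0,0,255),1);o.append(im)
    for q in ("cup","dish","chopstick_a"): print(n,q,[np.round(px(p,*r["position"])[:2],3) for r in spot_point(p,q)[:1]])
cv2.imwrite("pics/b6.png",np.hstack(o))
E
```

```text
14.1333 [ 0.67123892 -0.1640439   0.10642664] [ 0.22658185  0.5530944  -0.86380015]
top cup []
top dish [array([0.444, 0.107])]
top chopstick_a []
side cup [array([0.782, 0.088])]
side dish [array([0.449, 0.098])]
side chopstick_a [array([0.737, 0.325])]
```

View pics/b6.png

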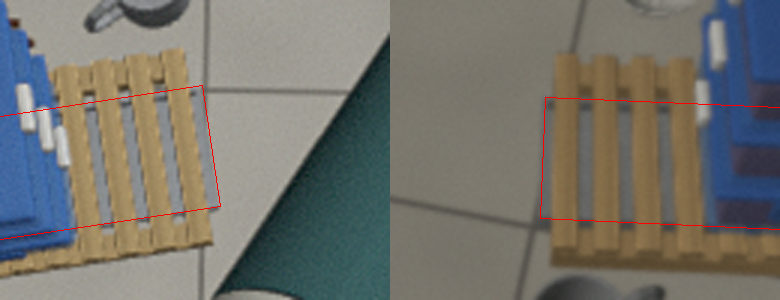

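The picture shows the tray under the slats with its trailing edge standing slightly out of the mouth on the predicted home outline. The bystanders haven't moved and the hand is clear.

```bash
python3 -c "
from rig import *
print(sign_off())"
```

```text
the job is handed in; nothing more can be done
None
```

I pushed the tray flat under the stand until it stalled against the stop, about 1 mm from the computed home position. The hand is clear, the cup, dish and chopsticks show no real movement in the camera, and the job is handed in; no verdict was returned.

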